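# Load a fired tile into the kiln setter

## Robot

A 6-joint arm with a two-finger parallel gripper is mounted at the origin on the work surface. World frame = base frame: x ahead of the robot, y to its left, z up, the work surface at z = 0. Lengths are in m, angles in degrees, forces in N, time in s.
With the tool pointing down it reaches from about 0.3 to 0.75 m from the base axis. Payload 8.5 kg.
Tool frame: the origin (TCP) lies on the centre line of the jaws, within the pads' length; the fingertips stand 22 mm ahead of it and the grasp point (between the pads) lies 3 mm ahead of it (env.tip_reach is the distance from the TCP to the fingertips, in m); y points along the fingers, z is the direction in which the jaws open and shut, and the axes are right-handed (so a half turn about y gives the same grasp; the last joint's range is limited). The gripper opens to 85 mm and grips with 20 to 120 N. Pads are 22 mm wide; open, the fingers measure 114 mm over their backs; the gripper's body (76 mm by 85 mm) begins 54 mm behind the grasp point. The pads swing forward as they close: fully open they stand 13 mm farther back than shut.
Start: joints at [62.894, 21.807, 74.336, -0, 83.858, -12.336], TCP at [0.14, 0.532, 0.253] pointing down, gripper open.
Joint ranges: [-178.18, 178.18], [-50.72, 133.34], [12.68, 142.11], [-81.47, 261.47], [9.98, 163.14], [-165.26, 165.26]. Speed limits (degrees/s): [136.94, 136.94, 180, 180, 180, 180].

## Interface

Orientations are given as a 3x3 rotation matrix whose columns are the frame's x, y, z axes.
In Python, from rig import env, get_image gives the robot as it stands. The module is installed in compiled form; this text tells all that it offers.
- The arm moves only by the tool carry_out, never from a script. Its argument "targets" is a list that holds one entry, the list of rows, each a list of 7 numbers: the closure, from 0 (fully open) to 1 (shut), then the shift along the world's x, y, z in mm, then the turn, a rotation vector about the world's x, y, z in degrees. In form: [[[claw, dx, dy, dz, ax, ay, az], ...]]. A call has 1 to 20 rows; each row is the pose to reach, as a shift and turn from the pose commanded when the call began; what a row does not reach only later rows make up. A row lasts 1/12 s, in which the tool goes at most 41.7 mm and 7.16 degrees, less where a joint would pass 70% of its speed; a pose out of reach is approached as far as the arm can. A call with a gripper value outside its range is refused whole. The fingers move at their own pace and stop on an object; "squeeze" is the grip in N (left out, the last holds). Time passes only in rows, so rows that repeat a pose let the fingers close. It gives the time, the measured TCP pose, the force and the opening at its end, in the units of the state.
- env.observe(): the state, without advancing time (a new reading comes with each control period).
- get_image(name): name is "scene" or "top" or "wrist"; returns a dict with "img" (420x560x3 uint8, red, green, blue), "fx", "fy", "cx", "cy" (pixels), "rvec" (rotation vector, rad) and "tvec" (3), from world to camera coordinates, as OpenCV has them. Camera axes: x right, y down, z forward; pixel columns grow to the right and rows downward; lengths in m; the calibration is good to about 2 mm. The wrist camera is an equidistant fisheye: a pixel r from the principal point sees the ray r / f radians off the axis. A picture is of the moment at which its call begins. There is no depth.
- env.close_job(): hands the job in, once; it reports no verdict.
The state is a dict: "time_s": time; "q": joint angles; "qvel": joint speeds; "joint_efforts": joint torques, N m; "position": TCP position; "tool_rot": TCP orientation; "ft_force": force on the tool from outside, world axes, zero at the start; "wrist_torque": the same for the moment, N m; "grip_width": finger opening in m.
Only numpy, scipy, OpenCV 4.12 (cv2) and the standard library are available. Lean on these libraries where they do the work, as an engineer would, in place of code of your own. Each camera call takes 0.05 s, during which the arm holds its last target.

## Task

Take the long white tile out of its wooden carrier and load it into the fireclay setter. Press on the tile lightly from above and edge it out over the carrier's open end, still lying flat, until about a quarter of it overhangs; then pinch the overhanging end by its two long edges, lift the tile well clear, lay it level between the setter's cheeks and slide it gently fully home against the back stop. The tile is brittle: never press or push it hard against the carrier or the setter, drop it or tip it; leave the cup, the bowl and the jar where they are, and let go of the tile at the end.

Things in the scene. Friction and masses are not known exactly. Their poses are not given: they have to be found in the camera images.
- tile: flat white fired-clay tile, 160 (x) x 56 (y) x 8 (z) mm, about 0.17 kg (varies by a third). Origin: centre of its underside; x along its length, z up. It starts in the carrier, front end 4 to 8 mm inside the open end; it slides there at a friction of about 0.35. It bears at most 24 N against carrier or setter: about 7 N on top drags it; rigid touch: come down at a few mm/s
- carrier: fixed wooden carrier, board on two bearers. Origin: at table height, mid channel; x from open to closed end. Channel floor 70 mm above the table, 170 mm long (x -85 to +85 mm), 62 mm wide; rims 11 mm high (3 mm above the tile's top): 12 mm wide on both long sides, 10 mm at the closed end (+x). No rim at the open end (-x); free space beyond it, down to the table
- carrier_lip (a point): middle of the upper edge of the carrier's open end, at floor height (70 mm above the table); x points into the channel towards the closed end, z up
- setter: fixed terracotta fireclay setter. Origin: at table height, mid floor; x from its open end to the back stop. Floor 70 mm above the table, 110 mm long (x -55 to +55 mm), 64 mm wide between two cheeks 12 mm high, 16 mm wide, from x = -19 mm to the back; back stop at x = +55 mm, 22 mm high. A tile fully home sticks out 50 mm over the open end (-x)
- setter_stop (a point): middle of the foot of the back stop's front face, at floor height (70 mm above the table); x points from the open end into the stop: the tile's leading end is home at x = 0; z up
- cup: small white cup, 66 mm wide, 60 mm high, standing between carrier and setter; origin: centre of its underside. Not to be disturbed
- bowl: white bowl, 110 mm wide, 50 mm high; origin: centre of its underside. Not to be disturbed
- jar: grey glaze jar with a white cap, 64 mm wide, 85 mm high; origin: centre of its underside. Not to be disturbed
Not all that is in view belongs to the job. There is more than one size of the tile; the one meant has the size given above.

How it is judged:
By the outcome, as a careful person would: the job done as asked, in the order asked, and still so for the second after the job is handed in, with the robot touching nothing.
It also fails if it takes over 69 s, if anything falls off the work surface, if the arm or the gripper's body presses on something with over 40 N, if the wrist force passes 120 N, or if a joint passes its speed limit or range.

## Working session

There is one attempt and no reset: what is moved stays moved. The work goes in short steps, Python scripts to look and compute and a tool call to move; the robot and the scene stay as the last step left them, time stands still between calls to the robot, and variables do not carry over. Pictures are saved under pics/ and viewed, and the job is handed in when it is done.

Besides the shell and the picture viewer there is one more tool, called after "Request:" as name(argument=value, ...) on one line, values as JSON. carry_out: Moves the arm, as the interface text tells. Its arguments: {"type":"object","properties":{"targets":{"type":"array"},"squeeze":{"type":"number"}},"required":["targets"]}

```bash
mkdir -p pics
python3 - <<'E'
from rig import env,get_image
import cv2
s=env.observe()
print(s)
for n in("scene","top","wrist"):
    d=get_image(n);cv2.imwrite(f"pics/{n}0.png",d["img"][:,:,::-1]);print(n,d["fx"],d["cx"],d["cy"],d["rvec"],d["tvec"])
E
```

```text
{'time_s': 0.0, 'q': array([ 6.28934119e+01,  2.18415078e+01,  7.43846223e+01, -8.57659976e-04,
        8.38566495e+01, -1.23366630e+01]), 'qvel': array([ 0.16691732,  0.0352576 ,  0.01870454,  0.03918011, -0.07182262,
       -0.04129326]), 'joint_efforts': array([ 1.70056510e-04, -4.48468029e+01, -2.31277120e+01, -1.94704680e-04,
        4.72433443e-03,  4.02073979e-06]), 'position': array([0.14011138, 0.53159125, 0.25270767]), 'tool_rot': array([[ 9.66957657e-01, -6.45060325e-04,  2.54936216e-01],
       [-2.54936862e-01, -1.29286455e-03,  9.66956837e-01],
       [-2.94147496e-04, -9.99998956e-01, -1.41459493e-03]]), 'ft_force': array([ 0.20217565, -0.27139705,  0.16385712]), 'wrist_torque': array([-0.03450284,  0.00352884, -0.02051039]), 'grip_width': 0.08543653957082495}
scene 494.9261628839331 279.2258346856729 211.6717143845832 [ 2.04252788  1.23603859 -0.51469679] [-0.29183148 -0.34679343  1.80896204]
top 398.96334774093083 276.7428136289435 217.40869854847227 [ 2.11040351 -2.14132022  0.16774407] [0.0137564  0.63776922 1.03477635]
wrist 325.19226210127806 280.82918709338594 208.36546098255718 [-2.29547845 -1.77112219 -0.25718969] [-0.54922173 -0.03855969  0.37783796]
```

View pics/scene0.png

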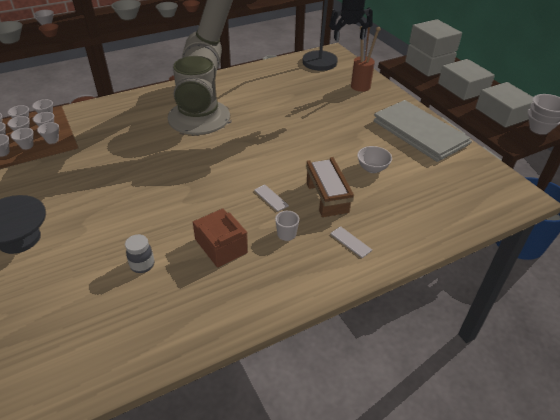

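View pics/top0.png

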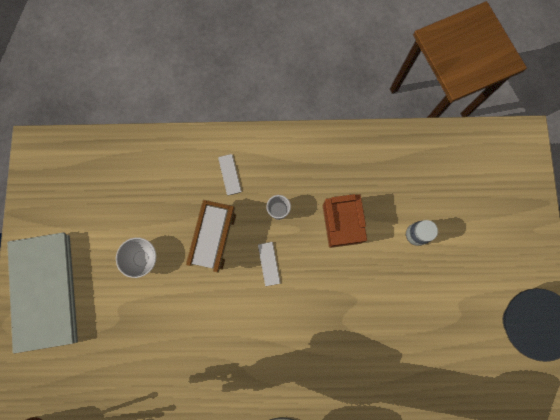

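View pics/wrist0.png

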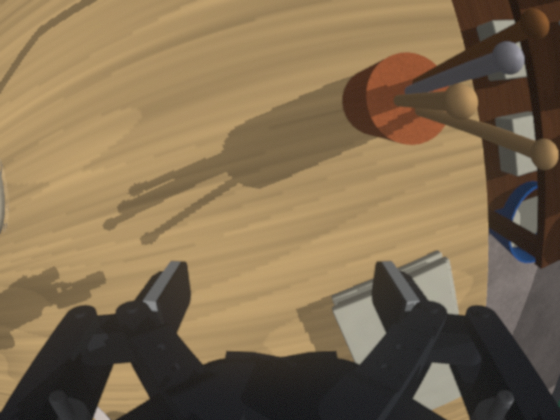

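The top view shows the carrier with a white tile at (210,238), the setter at (346,220), the cup at (279,207), the bowl at (136,258) and the jar at (425,232). Two smaller loose tiles lie on the table at (230,174) and (269,263). The one I want is the tile in the carrier. I'll check that in enlarged crops.

Run:
```python
import cv2
a=cv2.imread("pics/top0.png")
cv2.imwrite("pics/c1.png",cv2.resize(a[145:295,170:300],None,fx=4,fy=4,interpolation=cv2.INTER_CUBIC)[:600])
cv2.imwrite("pics/c2.png",cv2.resize(a[180:260,310:390],None,fx=7,fy=7,interpolation=cv2.INTER_CUBIC))
a=cv2.imread("pics/scene0.png")
cv2.imwrite("pics/c3.png",cv2.resize(a[140:270,180:380],None,fx=4,fy=4,interpolation=cv2.INTER_CUBIC))
```

```text
(no output)
```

View pics/c1.png

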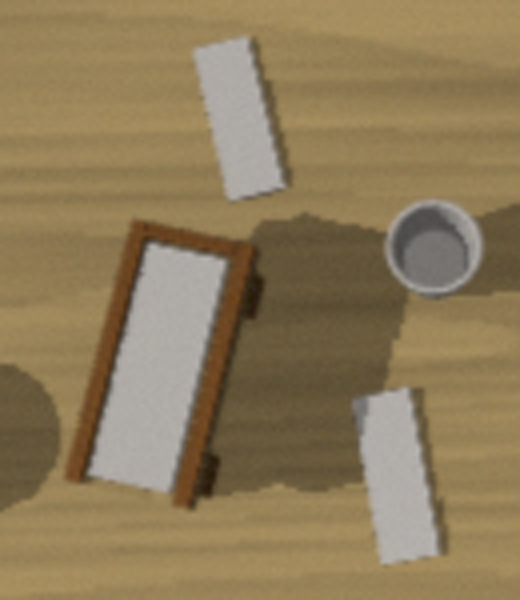

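View pics/c2.png

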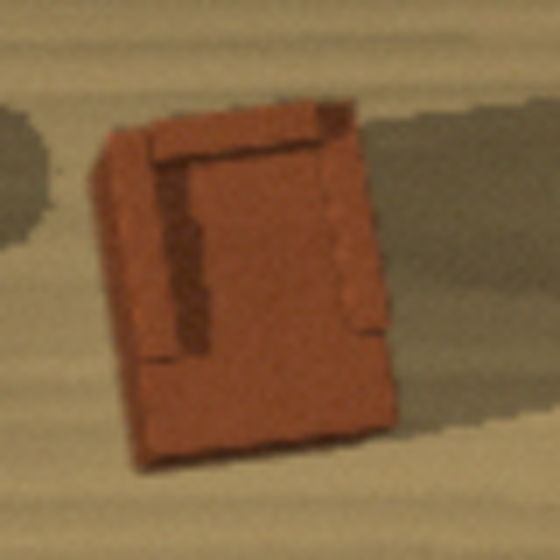

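View pics/c3.png

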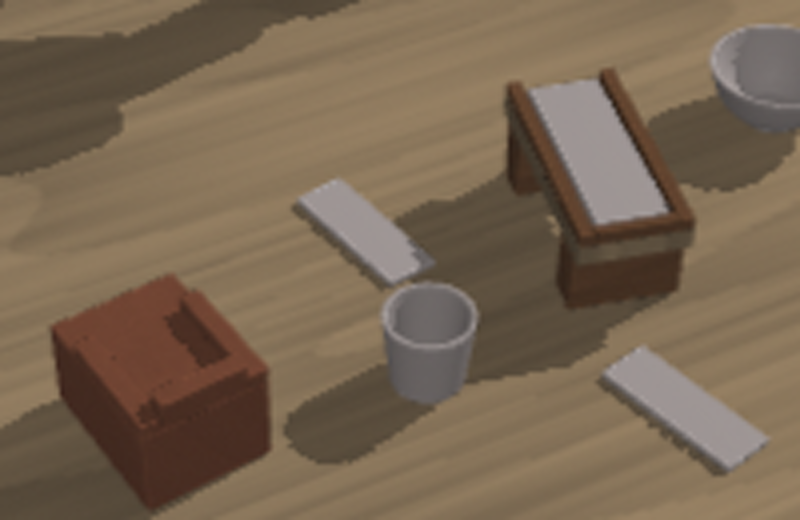

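```bash
cat > h.py <<'E'
import numpy as np,cv2
from scipy.optimize import least_squares
from rig import env,get_image
def proj(d,P):
    P=np.asarray(P,float).reshape(-1,3)
    K=np.array([[d["fx"],0,d["cx"]],[0,d["fy"],d["cy"]],[0,0,1.]])
    if d.get("fish"):
        return cv2.fisheye.projectPoints(P.reshape(-1,1,3),np.float64(d["rvec"]).reshape(3,1),np.float64(d["tvec"]).reshape(3,1),K,np.zeros(4))[0].reshape(-1,2)
    return cv2.projectPoints(P,np.float64(d["rvec"]),np.float64(d["tvec"]),K,None)[0].reshape(-1,2)
def world(p,L):  # p=x,y,yaw(rad), L mm local
    L=np.asarray(L,float)/1000;c,s=np.cos(p[2]),np.sin(p[2])
    return np.c_[p[0]+c*L[:,0]-s*L[:,1],p[1]+s*L[:,0]+c*L[:,1],L[:,2]]
def fit(obs,p0):
    f=lambda p:np.concatenate([(proj(d,world(p,L))-np.asarray(uv)).ravel() for d,L,uv in obs])
    r=least_squares(f,p0,loss="soft_l1");return r.x,f(r.x).reshape(-1,2)
def cam(n):
    d=get_image(n);d["fish"]=n=="wrist";return d
def uncrop(U,off,s): return (np.asarray(U,float)+.5)/s-.5+np.array(off)
E
python3 - <<'E'
from h import *
t=cam("top");s=cam("scene")
L=[(-85,43,81),(-85,-43,81),(95,43,81),(95,-43,81)]
ot=(t,L,uncrop([(66,480),(189,508),(134,220),(257,245)],(170,145),4))
os=(s,L,uncrop([(612,68),(510,83),(693,219),(580,238)],(180,140),4))
for o in([ot],[os],[ot,os]):
    p,r=fit(o,[.47,.2,-.2]);print("carrier",p[:2]*1000,np.degrees(p[2]),r.round(1).tolist())
L=[(-55,48,70),(-55,-48,70),(-19,48,82),(-19,-48,82),(55,32,92),(55,-32,92)]
ot=(t,L,uncrop([(137,470),(399,428),(133,362),(388,328),(152,162),(326,140)],(310,180),7))
L2=[(-55,48,70),(-55,-48,70)]
os=(s,L2,uncrop([(172,276),(53,330)],(180,140),4))
for o in([ot],[os],[ot,os]):
    p,r=fit(o,[.5,-.17,.1]);print("setter",p[:2]*1000,np.degrees(p[2]),r.round(1).tolist())
L=[(80,28,78),(80,-28,78),(-80,28,78),(-80,-28,78)]
p,r=fit([(t,L,uncrop([(148,243),(228,260),(88,479),(173,493)],(170,145),4))],[.47,.2,-.2]);print("tile",p[:2]*1000,np.degrees(p[2]),r.round(1).tolist())
for n,z,c in(("cup",60,(432,246)),):
    L=[(0,0,z)]
    f=least_squares(lambda q:(proj(t,[[q[0],q[1],z/1000]])-uncrop([c],(170,145),4)).ravel(),[.5,0]);print(n,f.x)
E
```

```text
carrier [584.10367152 182.62269207] -13.599759398482702 [[-0.5, 0.0], [0.5, 0.4], [-0.1, -0.5], [0.1, 0.1]]
carrier [584.3070914  181.11618264] -14.121089080845582 [[0.6, -0.1], [-1.0, -0.1], [0.7, 0.1], [-0.4, -0.0]]
carrier [584.05841441 182.10904485] -13.807491036865304 [[-0.4, -0.1], [0.6, 0.4], [0.2, -0.5], [0.4, 0.2], [0.6, -0.3], [-0.9, -0.1], [1.1, -0.1], [0.1, -0.2]]
setter [ 617.6308271  -178.73104421] 6.141317644493838 [[1.2, -1.4], [-0.4, 0.2], [0.3, 0.1], [-0.1, 0.5], [0.0, -0.1], [-0.8, 0.1]]
setter [ 622.92071427 -181.66408097] 8.788234309380144 [[0.6, -0.5], [-0.5, 0.5]]
setter [ 617.981989   -179.44415076] 6.907098738908042 [[1.7, -1.3], [0.1, -0.2], [0.7, 0.2], [0.2, 0.2], [0.1, -0.0], [-0.9, -0.1], [1.5, -1.8], [-0.1, -1.6]]
tile [585.39470991 183.45574103] -12.77090480836042 [[-0.2, 0.1], [0.0, -0.0], [0.4, -0.5], [-0.2, 0.4]]
cup [0.66821675 0.0015905 ]
```

Run:
```python
from h import *
print(env.tip_reach, [a for a in dir(env) if a[0]!='_'])
d=cam("wrist");R=cv2.Rodrigues(np.float64(d["rvec"]))[0];o=env.observe()
c=-R.T@d["tvec"];T=o["tool_rot"];print("cam in tool",T.T@(c-o["position"]),"axis in tool",T.T@R[2])
```

```text
0.022 ['MotionError', 'close_job', 'observe', 'tip_reach']
cam in tool [-0.07192054 -0.11922776 -0.00013976] axis in tool [ 2.86785333e-01  9.57994834e-01 -2.64290121e-04]
```

Request:
carry_out(targets=[[[1, 10, -8, 0, 0, 0, 0], [1, 30, -24, 0, 0, 0, 0.1], [1, 60, -47, -2, 0, 0, 0.2], [1, 90, -71, -4, 0, 0, 0.3], [1, 120, -94, -6, 0, 0, 0.4], [1, 150, -118, -8, 0, 0, 0.5], [1, 180, -141, -10, 0, 0, 0.6], [1, 210, -165, -13, 0, 0, 0.7], [1, 240, -188, -16, 0, 0, 0.8], [1, 270, -212, -20, 0, 0, 0.9], [1, 300, -235, -25, 0, 0, 1], [1, 330, -259, -30, 0, 0, 1], [1, 360, -282, -35, 0, 0, 1], [1, 390, -306, -40, 0, 0, 1], [1, 415, -325, -45, 0, 0, 1], [1, 432, -339, -48, 0, 0, 1], [1, 441, -346, -50, 0, 0, 1], [1, 445, -349, -50, 0, 0, 1], [1, 445, -349, -50, 0, 0, 1], [1, 445, -349, -50, 0, 0, 1]]], squeeze=30)

```text
time_s: 1.97
position: [0.5845, 0.1835, 0.2037]
tool_rot: [[0.971, -0.0, 0.237], [-0.237, 0.0, 0.971], [-0.0, -1.0, 0.0]]
ft_force: [-0.2, -0.6, -0.3]
grip_width: 0.0002
```

Run:
```python
from h import *
d=cam("wrist");im=d["img"][:,:,::-1].copy();cv2.imwrite("pics/w1r.png",im)
p=[.5842,.1821,np.radians(-13.8)]
L=[(-85,43,81),(-85,-43,81),(95,43,81),(95,-43,81),(85,31,81),(85,-31,81)]
for q in proj(d,world(p,L)): cv2.circle(im,tuple(int(round(v)) for v in q),3,(0,255,0),1)
cv2.imwrite("pics/w1.png",cv2.resize(im,None,fx=1.4,fy=1.4));print(proj(d,world(p,L)).round(1).tolist())
```

```text
Traceback (most recent call last):
  File "h.py", line 8, in proj
    return cv2.fisheye.projectPoints(P.reshape(-1,1,3),np.float64(d["rvec"]).reshape(3,1),np.float64(d["tvec"]).reshape(3,1),K,np.zeros(4))[0].reshape(-1,2)
           ~~~~~~~~~~~~~~~~~~~~~~~~~^^^^^^^^^^^^^^^^^^^^^^^^^^^^^^^^^^^^^^^^^^^^^^^^^^^^^^^^^^^^^^^^^^^^^^^^^^^^^^^^^^^^^^^^^^^^^^^^^^^^^^^
cv2.error: OpenCV(4.12.0) /io/opencv/modules/calib3d/src/fisheye.cpp:83: error: (-215:Assertion failed) _tvec.getMat().isContinuous() && _rvec.getMat().isContinuous() in function 'projectPoints'
```

```bash
sed -i 's/np.float64(d\["rvec"\]).reshape(3,1),np.float64(d\["tvec"\]).reshape(3,1)/np.array(list(d["rvec"])),np.array(list(d["tvec"]))/' h.py
python3 - <<'E'
from h import *
d=cam("wrist");im=d["img"][:,:,::-1].copy();cv2.imwrite("pics/w1r.png",im)
p=[.5842,.1821,np.radians(-13.8)]
L=[(-85,43,81),(-85,-43,81),(95,43,81),(95,-43,81),(85,31,81),(85,-31,81)]
for q in proj(d,world(p,L)): cv2.circle(im,tuple(int(round(v)) for v in q),3,(0,255,0),1)
cv2.imwrite("pics/w1.png",cv2.resize(im,None,fx=1.4,fy=1.4));print(proj(d,world(p,L)).round(1).tolist())
E
```

```text
[[337.4, 97.7], [221.0, 97.6], [326.9, 309.7], [230.9, 309.3], [314.2, 300.7], [243.6, 300.5]]
```

View pics/w1.png

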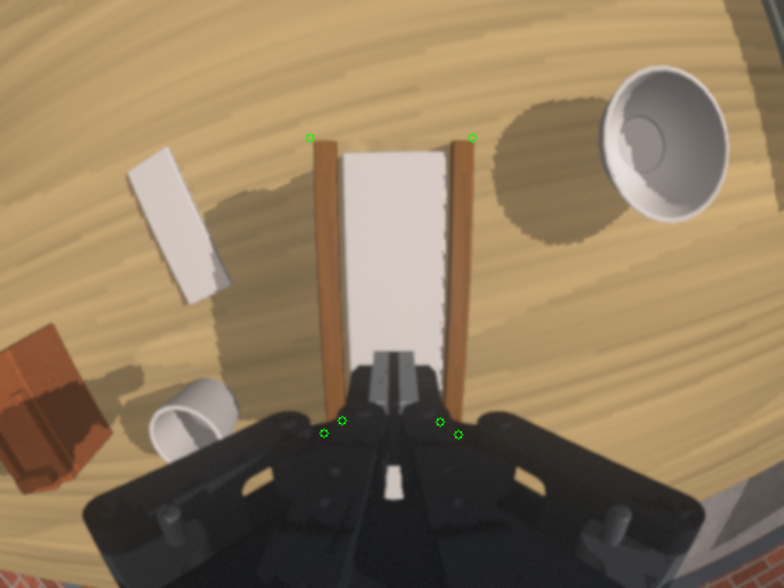

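Run:
```python
import cv2
a=cv2.imread("pics/w1r.png")
cv2.imwrite("pics/w1c.png",cv2.resize(a[85:265,200:360],None,fx=5,fy=5,interpolation=cv2.INTER_CUBIC)[:600])
```

```text
(no output)
```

View pics/w1c.png

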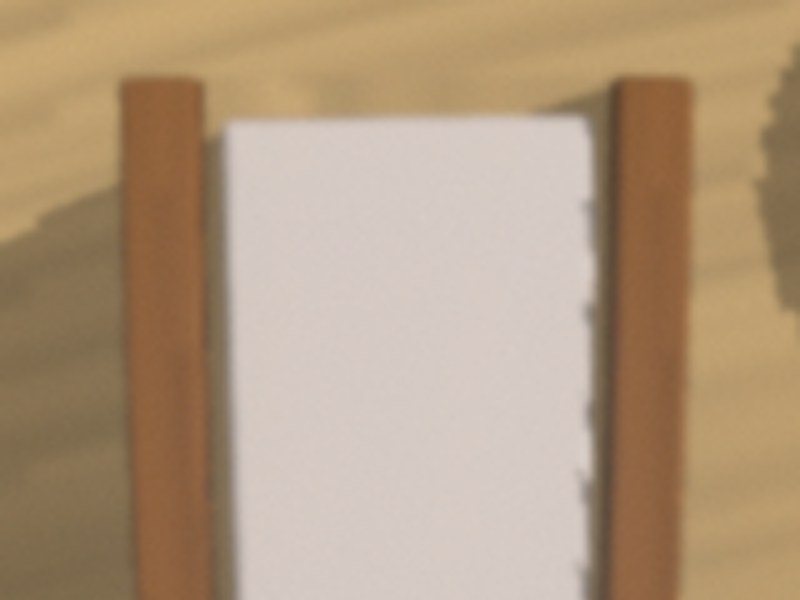

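Run:
```python
from h import *
d=cam("wrist")
U=uncrop([(123,80),(692,78),(203,80),(614,78),(138,590),(677,590),(211,590),(606,590)],(200,85),5)
ys=[-43,43,-31,31]
def f(p,free):
    L=[(-85,y,81+(p[4] if free else 0)) for y in ys]+[(p[3],y,81+(p[4] if free else 0)) for y in ys]
    return (proj(d,world(p,L))-U).ravel()
for free in(0,1):
    r=least_squares(f,[.584,.182,-.24,0,0],args=(free,),x_scale=[.01,.01,.1,10,1]);print(r.x[:2]*1000,np.degrees(r.x[2]),r.x[3:],f(r.x,free).reshape(-1,2).round(1).tolist())
# tile front edge
V=uncrop([(225,122),(588,117),(238,590),(581,590)],(200,85),5)
def g(p):
    L=[(-80,-28,78),(-80,28,78),(p[3],-28,78),(p[3],28,78)]
    return (proj(d,world(p,L))-V).ravel()
r=least_squares(g,[.584,.182,-.24,0],x_scale=[.01,.01,.1,10]);print("tile",r.x[:2]*1000,np.degrees(r.x[2]),g(r.x).round(1))
```

```text
[586.86320767 183.39680109] -13.555589719789646 [-6.56801332  0.        ] [[-1.2, 0.1], [1.3, 0.4], [-1.2, -0.4], [0.9, -0.1], [-1.0, 0.1], [1.3, -0.0], [-0.4, 0.1], [0.3, -0.0]]
[586.66569055 183.44776269] -13.556194141559338 [-4.96263822 -5.11178333] [[-0.0, 0.1], [0.1, 0.4], [-0.3, -0.4], [0.0, -0.1], [0.1, 0.1], [0.2, -0.1], [0.4, 0.0], [-0.5, -0.1]]
tile [588.18776481 183.33190175] -13.226713889887517 [-1.3 -0.2  1.2  0.3 -1.3  0.3  1.3 -0.2]
```

Request:
carry_out(targets=[[[1, 0, 0, -8, 0, 0, 0], [1, 0, 0, -22, 0, 0, 0], [1, 0, 0, -40, 0, 0, 0], [1, 0, 0, -58, 0, 0, 0], [1, 0, 0, -74, 0, 0, 0], [1, 0, 0, -86, 0, 0, 0], [1, 0, 0, -93, 0, 0, 0], [1, 0, 0, -96, 0, 0, 0], [1, 0, 0, -97, 0, 0, 0], [1, 0, 0, -97.5, 0, 0, 0], [1, 0, 0, -98, 0, 0, 0], [1, 0, 0, -98, 0, 0, 0]]])

```text
time_s: 3.12
position: [0.5854, 0.1829, 0.1059]
tool_rot: [[0.971, 0.001, 0.238], [-0.238, 0.0, 0.971], [0.001, -1.0, 0.0]]
ft_force: [0.0, 0.2, 0.3]
grip_width: 0.0
```

Request:
carry_out(targets=[[[1, 0, 0, -0.3, 0, 0, 0], [1, 0, 0, -0.6, 0, 0, 0], [1, 0, 0, -0.9, 0, 0, 0], [1, 0, 0, -1.2, 0, 0, 0], [1, 0, 0, -1.5, 0, 0, 0], [1, 0, 0, -1.8, 0, 0, 0], [1, 0, 0, -2.1, 0, 0, 0], [1, 0, 0, -2.4, 0, 0, 0], [1, 0, 0, -2.7, 0, 0, 0], [1, 0, 0, -3, 0, 0, 0]]])

```text
time_s: 3.95
position: [0.5852, 0.1828, 0.1023]
tool_rot: [[0.971, -0.0, 0.238], [-0.238, -0.0, 0.971], [-0.0, -1.0, -0.0]]
ft_force: [0.7, -0.7, 0.5]
grip_width: 0.0002
```

Request:
carry_out(targets=[[[1, 0, 0, -0.3, 0, 0, 0], [1, 0, 0, -0.6, 0, 0, 0], [1, 0, 0, -0.9, 0, 0, 0], [1, 0, 0, -1.1, 0, 0, 0]]])

```text
time_s: 4.28
position: [0.5852, 0.1828, 0.1012]
tool_rot: [[0.971, -0.0, 0.238], [-0.238, -0.0, 0.971], [-0.0, -1.0, -0.0]]
ft_force: [0.3, -0.1, 0.4]
grip_width: -0.0001
```

Request:
carry_out(targets=[[[1, 0, 0, -0.2, 0, 0, 0], [1, 0, 0, -0.4, 0, 0, 0], [1, 0, 0, -0.5, 0, 0, 0]]])

```text
time_s: 4.53
position: [0.5852, 0.1828, 0.1007]
tool_rot: [[0.971, -0.0, 0.238], [-0.238, -0.0, 0.971], [0.0, -1.0, -0.0]]
ft_force: [-0.2, -0.4, -0.2]
grip_width: -0.0
```

Request:
carry_out(targets=[[[1, 0, 0, -0.2, 0, 0, 0], [1, 0, 0, -0.3, 0, 0, 0]]])

```text
time_s: 4.7
position: [0.5852, 0.1828, 0.1004]
tool_rot: [[0.971, -0.0, 0.238], [-0.238, 0.0, 0.971], [-0.0, -1.0, -0.0]]
ft_force: [-0.6, 0.2, -1.0]
grip_width: -0.0001
```

Request:
carry_out(targets=[[[1, 0, 0, -0.2, 0, 0, 0], [1, 0, 0, -0.3, 0, 0, 0]]])

```text
time_s: 4.87
position: [0.5852, 0.1828, 0.1001]
tool_rot: [[0.971, -0.0, 0.238], [-0.238, -0.0, 0.971], [-0.0, -1.0, -0.0]]
ft_force: [0.1, 0.4, 1.5]
grip_width: -0.0002
```

Request:
carry_out(targets=[[[1, 0, 0, -0.1, 0, 0, 0], [1, 0, 0, -0.2, 0, 0, 0]]])

```text
time_s: 5.03
position: [0.5852, 0.1828, 0.1001]
tool_rot: [[0.971, 0.0, 0.238], [-0.238, -0.0, 0.971], [0.0, -1.0, 0.0]]
ft_force: [-1.0, -0.6, 2.7]
grip_width: -0.0003
```

Request:
carry_out(targets=[[[1, 0, 0, -0.1, 0, 0, 0], [1, 0, 0, -0.2, 0, 0, 0]]])

```text
time_s: 5.2
position: [0.5852, 0.1828, 0.1001]
tool_rot: [[0.971, 0.0, 0.238], [-0.238, -0.0, 0.971], [0.0, -1.0, 0.0]]
ft_force: [-1.8, -0.7, 4.5]
grip_width: 0.0001
```

Request:
carry_out(targets=[[[1, 0, 0, -0.2, 0, 0, 0], [1, 0, 0, -0.4, 0, 0, 0], [1, -0.5, 0.1, -0.4, 0, 0, 0], [1, -1.5, 0.4, -0.4, 0, 0, 0], [1, -2.5, 0.6, -0.4, 0, 0, 0], [1, -3.5, 0.8, -0.4, 0, 0, 0], [1, -4.5, 1.1, -0.4, 0, 0, 0], [1, -5.5, 1.3, -0.4, 0, 0, 0], [1, -6.5, 1.6, -0.4, 0, 0, 0]]])

```text
time_s: 5.95
position: [0.5797, 0.1844, 0.1001]
tool_rot: [[0.971, 0.003, 0.238], [-0.238, 0.0, 0.971], [0.003, -1.0, 0.001]]
ft_force: [2.9, -1.0, 5.8]
grip_width: 0.0001
```

Run:
```python
from h import *
d=cam("wrist");im=d["img"][:,:,::-1].copy()
cv2.imwrite("pics/w2.png",cv2.resize(im[60:260,180:380],None,fx=3,fy=3));print(env.observe()["ft_force"])
```

```text
[ 1.61490184 -0.2836459   4.83641845]
```

View pics/w2.png

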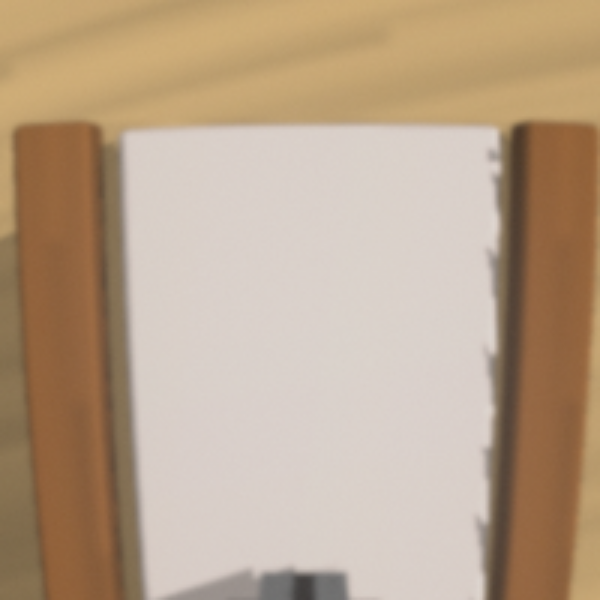

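The tile moves with the fingertip: its front edge is at row 128 of the crop, level with the rim ends, and both side gaps are open. I'll keep dragging.

Request:
carry_out(targets=[[[1, -0.5, 0.1, -0.2, 0, 0, 0], [1, -1.5, 0.3, -0.2, 0, 0, 0], [1, -2.5, 0.6, -0.2, 0, 0, 0], [1, -3.5, 0.8, -0.2, 0, 0, 0], [1, -4.5, 1, -0.2, 0, 0, 0], [1, -5.5, 1.3, -0.2, 0, 0, 0], [1, -6.5, 1.5, -0.2, 0, 0, 0], [1, -7.5, 1.7, -0.2, 0, 0, 0], [1, -8.5, 1.9, -0.2, 0, 0, 0], [1, -9.5, 2.2, -0.2, 0, 0, 0], [1, -10.5, 2.4, -0.2, 0, 0, 0], [1, -11.5, 2.6, -0.2, 0, 0, 0], [1, -12.5, 2.9, -0.2, 0, 0, 0], [1, -13.5, 3.1, -0.2, 0, 0, 0], [1, -14.5, 3.4, -0.2, 0, 0, 0], [1, -15.5, 3.6, -0.2, 0, 0, 0], [1, -16.5, 3.8, -0.2, 0, 0, 0], [1, -17.5, 4, -0.2, 0, 0, 0], [1, -18.5, 4.3, -0.2, 0, 0, 0], [1, -19.5, 4.5, -0.2, 0, 0, 0]]])

```text
time_s: 7.67
position: [0.5604, 0.1889, 0.1001]
tool_rot: [[0.971, 0.004, 0.238], [-0.238, 0.0, 0.971], [0.004, -1.0, 0.001]]
ft_force: [2.2, -0.7, 5.8]
grip_width: 0.0003
```

Run:
```python
from h import *
d=cam("wrist");im=d["img"][:,:,::-1].copy()
cv2.imwrite("pics/w3.png",cv2.resize(im[20:260,180:380],None,fx=2.5,fy=2.5));print(env.observe()["ft_force"])
```

```text
[ 1.85492275 -0.63216626  6.57635933]
```

View pics/w3.png

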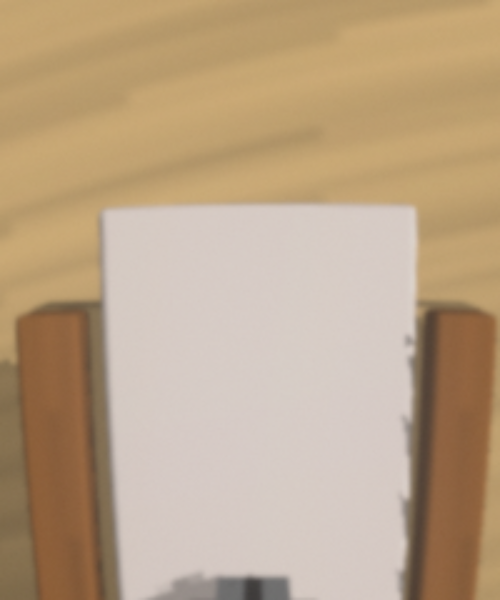

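Request:
carry_out(targets=[[[1, -0.5, 0.1, 0, 0, 0, 0], [1, -1.5, 0.3, 0, 0, 0, 0], [1, -2.5, 0.6, 0, 0, 0, 0], [1, -3.5, 0.8, 0, 0, 0, 0], [1, -4.5, 1, 0, 0, 0, 0], [1, -5.5, 1.3, 0, 0, 0, 0], [1, -6.5, 1.5, 0, 0, 0, 0], [1, -7.5, 1.7, 0, 0, 0, 0], [1, -8.5, 1.9, 0, 0, 0, 0], [1, -9.5, 2.2, 0, 0, 0, 0], [1, -10.5, 2.4, 0, 0, 0, 0], [1, -11.5, 2.6, 0, 0, 0, 0], [1, -12.5, 2.9, 0, 0, 0, 0], [1, -13.5, 3.1, 0, 0, 0, 0], [1, -14.5, 3.4, 0, 0, 0, 0], [1, -15.5, 3.6, 0, 0, 0, 0], [1, -16.5, 3.8, 0, 0, 0, 0], [1, -17.5, 4, 0, 0, 0, 0], [1, -18.5, 4.3, 0, 0, 0, 0], [1, -19.5, 4.5, 0, 0, 0, 0]]])

```text
time_s: 9.38
position: [0.5409, 0.1934, 0.1001]
tool_rot: [[0.971, 0.004, 0.238], [-0.238, 0.0, 0.971], [0.004, -1.0, 0.001]]
ft_force: [2.8, -1.2, 6.4]
grip_width: 0.0002
```

Request:
carry_out(targets=[[[1, -0.8, 0.2, 0, 0, 0, 0], [1, -1.2, 0.3, 0, 0, 0, 0], [1, -1.2, 0.3, 0.4, 0, 0, 0], [1, -1.2, 0.3, 1.5, 0, 0, 0], [1, -1.2, 0.3, 5, 0, 0, 0], [1, -1.2, 0.3, 15, 0, 0, 0], [1, -1.2, 0.3, 30, 0, 0, 0], [1, -1.2, 0.3, 50, 0, 0, 0], [1, -1.2, 0.3, 70, 0, 0, 0], [1, -1.2, 0.3, 85, 0, 0, 0], [1, -1.2, 0.3, 90, 0, 0, 0], [0, -1.2, 0.3, 90, 0, 0, 0], [0, -1.2, 0.3, 90, 0, 0, 0]]])

```text
time_s: 10.47
position: [0.5382, 0.1937, 0.1887]
tool_rot: [[0.971, -0.001, 0.238], [-0.238, -0.0, 0.971], [-0.001, -1.0, -0.0]]
ft_force: [-0.0, -0.3, 1.1]
grip_width: 0.0232
```

Run:
```python
from h import *
d=cam("wrist");im=d["img"][:,:,::-1].copy();cv2.imwrite("pics/w4r.png",im)
cv2.imwrite("pics/w4.png",cv2.resize(im[60:260,180:380],None,fx=3,fy=3,interpolation=cv2.INTER_CUBIC));o=env.observe();print(o["ft_force"],o["position"])
```

```text
[ 0.32309991 -0.64839705  0.20396229] [0.53803154 0.19365356 0.1881793 ]
```

View pics/w4.png

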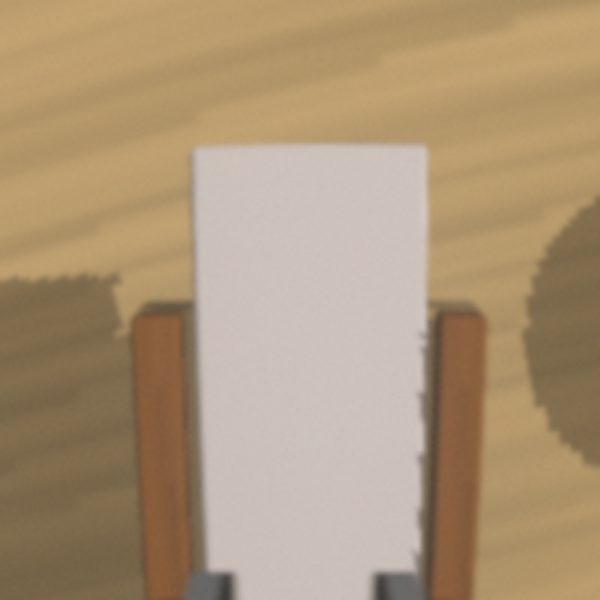

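Run:
```python
from h import *
d=cam("wrist")
V=uncrop([(193,148),(427,147),(206,560),(420,560)],(180,60),3)
def g(p):
    z=78+p[4];L=[(-80,-28,z),(-80,28,z),(p[3],-28,z),(p[3],28,z)]
    return (proj(d,world(p,L))-V).ravel()
r=least_squares(g,[.54,.19,-.24,0,0],x_scale=[.01,.01,.1,10,3]);p=r.x;print("tile",p[:2]*1000,np.degrees(p[2]),p[3:],g(p).round(1))
U=uncrop([(134,313),(487,313),(150,590),(473,590)],(180,60),3)
def f(p):
    z=81+p[4];L=[(-85,-43,z),(-85,43,z),(p[3],-43,z),(p[3],43,z)]
    return (proj(d,world(p,L))-U).ravel()
r=least_squares(f,[.585,.183,-.24,0,0],x_scale=[.01,.01,.1,10,3]);c=r.x;print("carr",c[:2]*1000,np.degrees(c[2]),c[3:],f(c).round(1))
e=world(p,[(-80,0,78)]);print("tile end",e*1000)
R=np.array([[np.cos(c[2]),np.sin(c[2])],[-np.sin(c[2]),np.cos(c[2])]]);print("end in carrier",R@(e[0,:2]-c[:2])*1000)
print("pinch 20mm in:",world(p,[(-60,0,78)])*1000)
```

```text
tile [542.36899402 194.62244808] -13.264952525646432 [25.51090641 -5.54922604] [-0.1  0.1  0.2 -0.1  0.1  0.3 -0.2 -0.3]
carr [585.95320862 183.81281708] -13.554133814677776 [-11.20926644  -6.9025924 ] [ 0.2  0.1  0.  -0.1 -0.2  0.2 -0.  -0.1]
tile end [[464.50344116 212.97880061  78.        ]]
end in carrier [-1.24902716e+02 -1.09769846e-01]
pinch 20mm in: [[483.96982938 208.38971248  78.        ]]
```

The tile overhangs 39.9 mm (its end edge is at crop row 148, the carrier rim ends at row 313) and is centred in the channel. I'll go to the pinch.

Request:
carry_out(targets=[[[0, -5, 1, 0, 0, 0, 0], [0, -15, 4, 0, 0, 0, 0.2], [0, -28, 8, 0, 0, 0, 0.5], [0, -41, 11, -2, 0, 0, 0.5], [0, -51, 14, -10, 0, 0, 0.5], [0, -56, 15.2, -25, 0, 0, 0.5], [0, -56, 15.2, -45, 0, 0, 0.5], [0, -56, 15.2, -65, 0, 0, 0.5], [0, -56, 15.2, -82, 0, 0, 0.5], [0, -56, 15.2, -95, 0, 0, 0.5], [0, -56, 15.2, -103, 0, 0, 0.5], [0, -56, 15.2, -108, 0, 0, 0.5], [0, -56, 15.2, -110.5, 0, 0, 0.5], [0, -56, 15.2, -111.5, 0, 0, 0.5], [0, -56, 15.2, -111.5, 0, 0, 0.5]]])

```text
time_s: 11.82
position: [0.4826, 0.209, 0.078]
tool_rot: [[0.973, 0.001, 0.229], [-0.229, 0.0, 0.973], [0.001, -1.0, 0.0]]
ft_force: [0.3, -0.8, -0.3]
grip_width: 0.0855
```

Run:
```python
from h import *
d=cam("wrist");im=d["img"][:,:,::-1].copy()
cv2.imwrite("pics/w5.png",cv2.resize(im,None,fx=1.4,fy=1.4));o=env.observe();print(o["ft_force"],o["position"],o["grip_width"])
```

```text
[0.08946684 1.09190909 0.45005032] [0.48269094 0.20898035 0.07812794] 0.08546982957270136
```

View pics/w5.png

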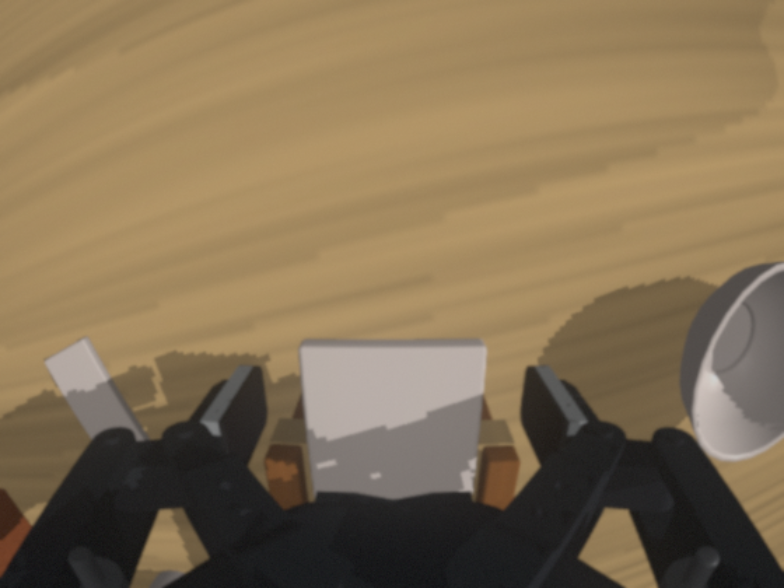

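Pads at columns 265 and 523 straddle the overhanging end (columns 300–486), centred. I'll close on it.

Request:
carry_out(targets=[[[1, 0, 0, 0, 0, 0, 0], [1, 0, 0, 0, 0, 0, 0], [1, 0, 0, 0, 0, 0, 0], [1, 0, 0, 0, 0, 0, 0], [1, 0, 0, 0, 0, 0, 0], [1, 0, 0, 0, 0, 0, 0], [1, 0, 0, 0, 0, 0, 0], [1, 0, 0, 0, 0, 0, 0]]], squeeze=60)

```text
time_s: 12.53
position: [0.4827, 0.209, 0.0782]
tool_rot: [[0.973, 0.001, 0.229], [-0.229, 0.0, 0.973], [0.001, -1.0, 0.0]]
ft_force: [-1.2, 0.0, 4.5]
grip_width: 0.0547
```

Request:
carry_out(targets=[[[1, 0, 0, 0.3, 0, 0, 0], [1, 0, 0, 0.8, 0, 0, 0], [1, 0, 0, 1.5, 0, 0, 0], [1, 0, 0, 3, 0, 0, 0], [1, 0, 0, 5, 0, 0, 0], [1, 0, 0, 8, 0, 0, 0], [1, 0, 0, 12, 0, 0, 0], [1, 0, 0, 17, 0, 0, 0], [1, 0, 0, 22, 0, 0, 0], [1, 0, 0, 26, 0, 0, 0], [1, 0, 0, 29, 0, 0, 0], [1, 0, 0, 30, 0, 0, 0], [1, 0, 0, 30, 0, 0, 0]]])

```text
time_s: 13.62
position: [0.4826, 0.2089, 0.1079]
tool_rot: [[0.973, 0.0, 0.23], [-0.23, 0.0, 0.973], [0.0, -1.0, 0.0]]
ft_force: [-0.1, 0.1, -0.7]
grip_width: 0.0547
```

Run:
```python
from h import *
d=cam("wrist");im=d["img"][:,:,::-1].copy()
cv2.imwrite("pics/w6.png",cv2.resize(im,None,fx=1.4,fy=1.4));o=env.observe();print(o["ft_force"],o["position"],o["grip_width"],o["wrist_torque"])
d=cam("scene");im=d["img"][:,:,::-1].copy()
cv2.imwrite("pics/s6.png",cv2.resize(im[100:250,230:430],None,fx=4,fy=4,interpolation=cv2.INTER_CUBIC))
```

```text
[-1.15899394 -0.56544034 -0.99542976] [0.48249354 0.20889589 0.10766238] 0.05474704670402517 [0.00733587 0.10472369 0.0276821 ]
```

View pics/w6.png

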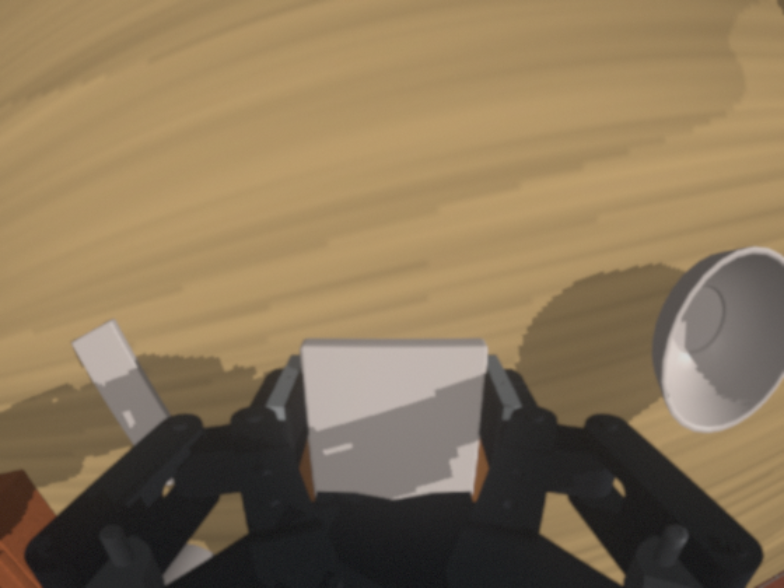

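View pics/s6.png

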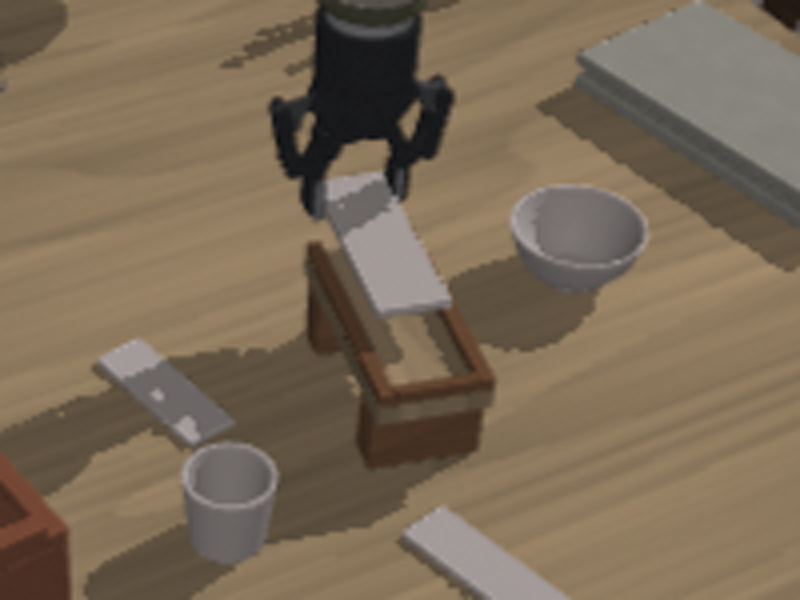

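Run:
```python
from h import *
d=cam("scene")
o=env.observe();T=o["tool_rot"];yaw=np.arctan2(T[1,0],T[0,0])
def P(x0,pitch,dz,y0):
    L=np.array([(0,28),(0,-28),(160,28),(160,-28)],float)
    out=[]
    for x,y in L:
        xx=x-18+x0; z=107.6+dz+ (x-18)*np.sin(pitch)
        out.append([o["position"][0]*1e3+np.cos(yaw)*xx-np.sin(yaw)*(y+y0),o["position"][1]*1e3+np.sin(yaw)*xx+np.cos(yaw)*(y+y0),z])
    return np.array(out)/1e3
q=(proj(d,P(0,0,0,0))-[230,100]+.5)*4-.5;print(q.round())
V=np.array([[387,174],[452,301],[377,313]])
f=lambda p:((proj(d,P(0,np.radians(p[0]),p[1],p[2]))[[0,2,3]]-[230,100]+.5)*4-.5-V).ravel()
r=least_squares(f,[0,0,0]);print(r.x,f(r.x).round(1))
```

```text
[[385. 172.]
 [315. 182.]
 [457. 300.]
 [382. 312.]]
[ 0.16706385 -1.13516057 -2.09105334] [-4.8 -0.5  2.1  0.3  2.3  0.2]
```

The tile is held level: the scene fit gives 0.2° pitch, with the far corners at (452,301) and (377,313) in the crop. I'll lift and carry it to a viewpoint beside the setter.

Request:
carry_out(targets=[[[1, 0, 0, 4, 0, 0, 0], [1, 0, 0, 12, 0, 0, 0], [1, 0, 0, 24, 0, 0, 0], [1, 0, 0, 38, 0, 0, 0], [1, 1, -2, 52, 0, 0, 0], [1, 2, -8, 66, 0, 0, 0.5], [1, 4, -18, 78, 0, 0, 1], [1, 7, -33, 87, 0, 0, 2.5], [1, 10, -51, 92, 0, 0, 4], [1, 13, -70, 92, 0, 0, 5.5], [1, 16, -90, 92, 0, 0, 7], [1, 20, -110, 92, 0, 0, 8.5], [1, 24, -130, 92, 0, 0, 10], [1, 28, -150, 92, 0, 0, 12], [1, 32, -170, 92, 0, 0, 14], [1, 36, -190, 92, 0, 0, 15.5], [1, 39, -208, 92, 0, 0, 17], [1, 42, -225, 92, 0, 0, 18.2], [1, 44, -238, 92, 0, 0, 19.2], [1, 46, -247, 92, 0, 0, 19.7]]])

```text
time_s: 15.43
position: [0.5287, -0.0394, 0.2002]
tool_rot: [[0.994, 0.001, -0.112], [0.112, -0.0, 0.994], [0.0, -1.0, -0.0]]
ft_force: [0.1, -0.4, -0.9]
grip_width: 0.0547
```

Request:
carry_out(targets=[[[1, 1, -6, 0, 0, 0, 0.1], [1, 1, -8, 0, 0, 0, 0.1], [1, 1, -8, 0, 0, 0, 0.1]]])

```text
time_s: 15.68
position: [0.5295, -0.0461, 0.1997]
tool_rot: [[0.994, -0.0, -0.113], [0.113, 0.0, 0.994], [-0.0, -1.0, 0.0]]
ft_force: [-0.2, 0.1, -1.4]
grip_width: 0.0542
```

Run:
```python
from h import *
d=cam("wrist");im=d["img"][:,:,::-1].copy();cv2.imwrite("pics/w7r.png",im)
p=[.618,-.179,np.radians(6.5)]
L=[(-55,48,70),(-55,-48,70),(-19,48,82),(-19,-48,82),(55,32,92),(55,-32,92)]
for q in proj(d,world(p,L)): cv2.circle(im,tuple(int(round(v)) for v in q),3,(0,255,0),1)
cv2.imwrite("pics/w7.png",cv2.resize(im,None,fx=1.4,fy=1.4));o=env.observe();print(o["ft_force"],o["position"],o["grip_width"],o["wrist_torque"])
```

```text
[ 1.0723176   0.638463   -1.88672087] [ 0.52940864 -0.04569564  0.19974359] 0.054133352644223615 [-0.0294423   0.08899954  0.02561321]
```

View pics/w7.png

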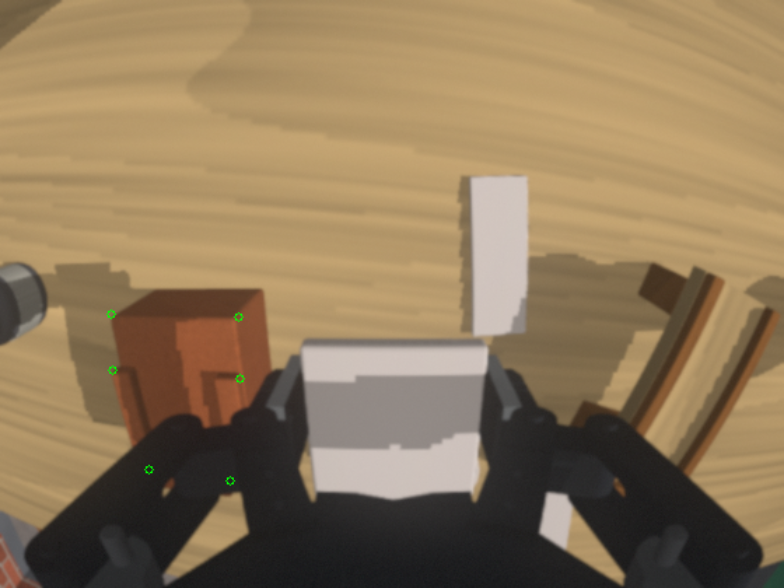

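Run:
```python
import cv2
a=cv2.imread("pics/w7r.png")
cv2.imwrite("pics/w7c.png",cv2.resize(a[195:315,65:215],None,fx=5,fy=5,interpolation=cv2.INTER_CUBIC))
```

```text
(no output)
```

View pics/w7c.png

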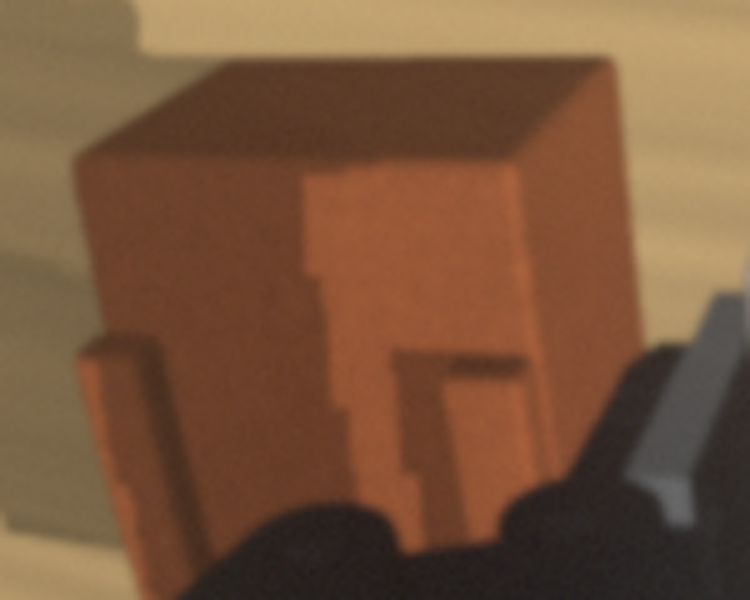

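Run:
```python
from h import *
d=cam("wrist")
L=np.array([(-55,-48,70),(-55,48,70),(-55,48,0),(-55,-48,0),(-19,-48,82),(-19,32,82),(-19,48,82),(-19,32,70)],float)
U=uncrop([(77,160),(518,158),(613,60),(228,60),(80,355),(443,374),(527,374),(394,352)],(65,195),5)
def f(p,free):
    M=L.copy();M[:,2]+=p[3]*free
    return (proj(d,world(p,M))-U).ravel()
for fr in(0,1):
    r=least_squares(f,[.618,-.179,.11,0],args=(fr,),x_scale=[.01,.01,.1,3],loss="soft_l1");p=r.x
    print(p[:2]*1000,np.degrees(p[2]),p[3],f(p,fr).reshape(-1,2).round(1).tolist())
```

```text
[ 619.75877486 -179.13956188] 7.982627726585917 0.0 [[-2.5, 0.2], [-0.2, 0.0], [2.3, -2.9], [0.5, -0.6], [-1.2, 1.1], [-0.4, 0.7], [-0.3, 1.1], [14.0, -1.0]]
[ 623.8371334  -183.18414154] 7.4147215300467755 -8.384432893949105 [[-0.5, 0.2], [-0.8, 1.1], [1.2, -1.4], [1.4, -0.1], [0.4, -0.0], [-0.9, 0.1], [-1.3, 0.7], [13.4, -1.3]]
```

Request:
carry_out(targets=[[[1, 2, -4, 0, 0, 0, 0], [1, 6, -12, 0, 0, 0, 0], [1, 12, -24, 0, 0, 0, 0], [1, 20, -40, 0, 0, 0, 0], [1, 28, -56, 0, 0, 0, 0.2], [1, 36, -72, 0, 0, 0, 0.3], [1, 44, -88, 0, 0, 0, 0.5], [1, 52, -104, 0, 0, 0, 0.5], [1, 59, -118, 0, 0, 0, 0.5], [1, 64, -128, 0, 0, 0, 0.5], [1, 67, -134, 0, 0, 0, 0.5], [1, 68, -136, 0, 0, 0, 0.5], [1, 68, -136, 0, 0, 0, 0.5], [1, 68, -136, 0, 0, 0, 0.5]]])

```text
time_s: 16.95
position: [0.5974, -0.1816, 0.1996]
tool_rot: [[0.992, -0.0, -0.123], [0.123, 0.0, 0.992], [-0.0, -1.0, 0.0]]
ft_force: [0.2, 0.7, -0.9]
grip_width: 0.0545
```

Run:
```python
from h import *
d=cam("wrist");im=d["img"][:,:,::-1].copy();cv2.imwrite("pics/w8r.png",im)
cv2.imwrite("pics/w8.png",cv2.resize(im[130:330,140:420],None,fx=2.85,fy=2.85,interpolation=cv2.INTER_CUBIC));o=env.observe();print(o["ft_force"],o["position"],o["grip_width"],o["wrist_torque"])
```

```text
[-0.22631841  0.11622365 -1.21403522] [ 0.59735029 -0.18145811  0.19974383] 0.05445117347909832 [-0.01373297  0.11853644  0.03103083]
```

View pics/w8.png

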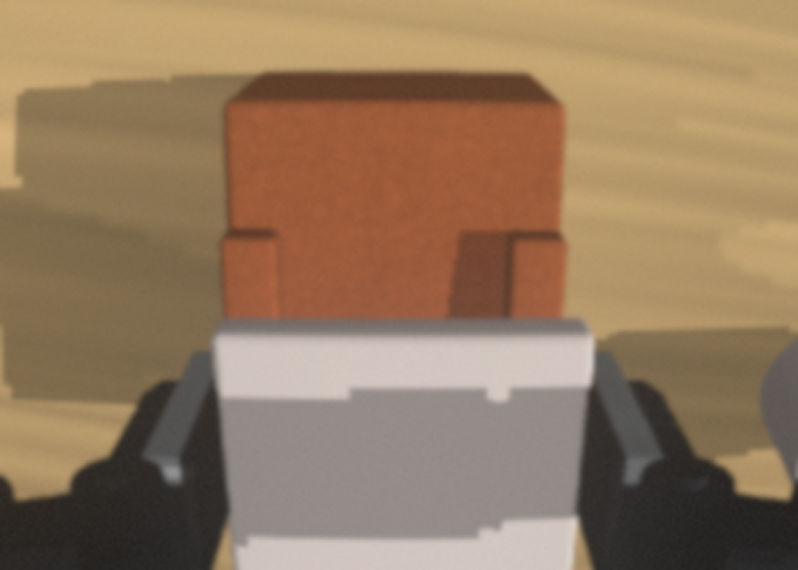

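Run:
```python
from h import *
d=cam("wrist");o=env.observe();s=2.85
U=uncrop([(226,103),(565,103),(222,238),(566,238),(278,238),(512,238),(262,73),(530,73)],(140,130),s)
L=np.array([(-55,-48,70),(-55,48,70),(-19,-48,82),(-19,48,82),(-19,-32,82),(-19,32,82),(-55,-48,0),(-55,48,0)],float)
V=uncrop([(214,333),(593,332),(218,320),(588,319)],(140,130),s)
T=o["tool_rot"];yaw=np.arctan2(T[1,0],T[0,0]);print("tool yaw",np.degrees(yaw))
for mode in("none","z","f"):
    def dd(p):
        e=dict(d)
        if mode=="f": e["fx"]=d["fx"]*(1+p[3]/100);e["fy"]=d["fy"]*(1+p[3]/100)
        return e
    def f(p):
        M=L.copy();M[:,2]+=p[3]*(mode=="z")
        return (proj(dd(p),world(p,M))-U).ravel()
    r=least_squares(f,[.618,-.179,.11,0],x_scale=[.01,.01,.1,3],loss="soft_l1");p=r.x
    print(mode,p[:2]*1000,np.degrees(p[2]),p[3],f(p).reshape(-1,2).round(1).tolist())
    zt=199.7-.1
    def g(q):
        z0=p[3]*(mode=="z");M=np.array([(0,-28,zt+z0),(0,28,zt+z0),(0,-28,zt-8+z0),(0,28,zt-8+z0)])
        return (proj(dd(p),world(q,M))-V).ravel()
    r=least_squares(g,[.58,-.18,.11],x_scale=[.01,.01,.1]);q=r.x
    e=T.T@(np.array([q[0],q[1],o["position"][2]])-o["position"])*1000
    print("  tile end",q[:2]*1000,np.degrees(q[2]),"in tool",e.round(1),g(q).round(1))
t=cam("top")
Lt=[(-55,-48,70),(-19,48,82),(-19,-48,82),(55,32,92),(55,-32,92)]
```

```text
tool yaw 7.0749643150543795
none [ 619.82139341 -181.26224901] 7.132202542800237 0.0 [[-2.1, -0.4], [1.7, -0.5], [-1.3, 0.7], [2.0, 0.7], [-0.7, 0.7], [0.5, 0.7], [-1.2, -1.1], [1.6, -1.1]]
  tile end [ 577.99003249 -184.15091975] 7.315086081184203 in tool [-19.6   0.   -0.3] [-2.5  1.5  2.4  1.5 -0.3 -1.3  0.5 -1.3]
z [ 621.53111772 -181.19198139] 7.095171703741128 -7.17679677350293 [[-0.4, 0.2], [-0.1, 0.2], [0.3, -0.0], [0.1, 0.1], [0.4, 0.0], [-0.8, 0.1], [-0.2, -0.3], [0.5, -0.3]]
  tile end [ 580.86735901 -183.78974095] 7.31319916813749 in tool [-16.7   0.   -0.3] [ 1.2  1.  -1.4  1.1  3.1 -1.4 -2.9 -1.4]
f [ 619.36385893 -181.45887408] 7.099091469642324 -2.712512214562567 [[-0.5, 0.1], [-0.0, 0.1], [0.2, -0.1], [0.2, 0.0], [0.4, -0.0], [-0.7, 0.0], [0.1, -0.1], [0.3, -0.1]]
  tile end [ 578.37099822 -184.09879232] 7.314287687045703 in tool [-19.2   0.   -0.3] [-0.6  1.3  0.4  1.3  1.5 -1.4 -1.4 -1.4]
```

The wrist view fits well, with the setter's open corners at (226,103) and (565,103) in the crop: the setter is at (619.4, −181.4), yaw 7.1°. I'll move over the lay-down spot, 15 mm short of the stop.

Request:
carry_out(targets=[[[1, -3, -0.5, 0, 0, 0, 0], [1, -10, -1.5, 0, 0, 0, 0], [1, -20, -3, -3, 0, 0, 0], [1, -32, -5, -8, 0, 0, 0], [1, -44, -7, -15, 0, 0, 0], [1, -56, -9, -24, 0, 0, 0], [1, -66, -10.3, -35, 0, 0, 0], [1, -74, -11.5, -47, 0, 0, 0], [1, -78, -12.1, -59, 0, 0, 0], [1, -79, -12.3, -71, 0, 0, 0], [1, -79, -12.3, -82, 0, 0, 0], [1, -79, -12.3, -91, 0, 0, 0], [1, -79, -12.3, -97, 0, 0, 0], [1, -79, -12.3, -99.5, 0, 0, 0], [1, -79, -12.3, -100, 0, 0, 0], [1, -79, -12.3, -100, 0, 0, 0]]])

```text
time_s: 18.43
position: [0.5187, -0.1945, 0.0999]
tool_rot: [[0.992, 0.0, -0.122], [0.122, -0.0, 0.992], [0.0, -1.0, -0.0]]
ft_force: [-1.6, 0.4, -2.3]
grip_width: 0.0541
```

Run:
```python
from h import *
o=env.observe();print(o["ft_force"],o["position"],o["grip_width"],o["wrist_torque"])
d=cam("scene");im=d["img"][:,:,::-1].copy()
cv2.imwrite("pics/s9.png",cv2.resize(im[170:280,170:310],None,fx=5,fy=5,interpolation=cv2.INTER_CUBIC))
d=cam("top");im=d["img"][:,:,::-1].copy()
cv2.imwrite("pics/t9.png",cv2.resize(im[180:300,300:400],None,fx=5,fy=5,interpolation=cv2.INTER_CUBIC))
```

```text
[-1.56114211  0.42833889 -2.34208005] [ 0.51865412 -0.19446378  0.09992768] 0.054125842007148546 [-0.02487829  0.11381255 -0.00970209]
```

View pics/s9.png

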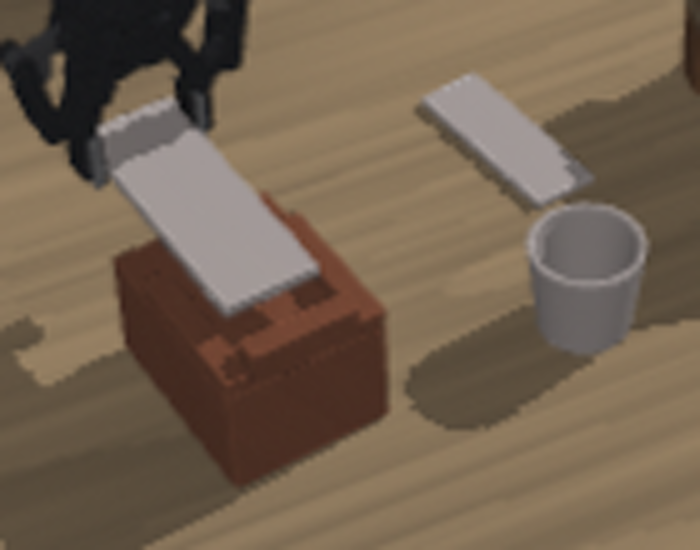

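View pics/t9.png

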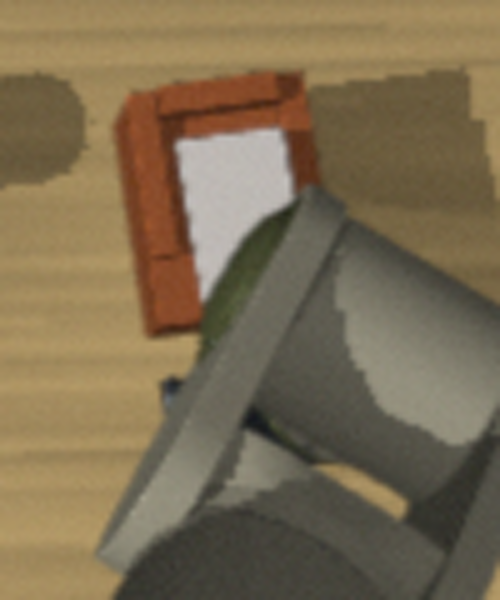

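Run:
```python
from h import *
t=cam("top");s=cam("scene")
L=[(-55,-48,70),(-19,48,82),(-19,-48,82),(55,32,92),(55,-32,92)]
ot=(t,L,uncrop([(399,428),(133,362),(388,328),(152,162),(326,140)],(310,180),7))
p,r=fit([ot],[.6,-.18,.12]);print("setter top",p[:2]*1000,np.degrees(p[2]),r.round(1).tolist())
z=99.9
M=[(80,28,z),(80,-28,z)]
q,r=fit([(t,M+[(-50,28,z)],uncrop([(177,139),(285,126),(203,305)],(300,180),5))],[.58,-.18,.12]);print("tile top",q[:2]*1000,np.degrees(q[2]),r.round(1).tolist())
c,sn=np.cos(p[2]),np.sin(p[2]);R=np.array([[c,sn],[-sn,c]])
print("lead end in setter:",R@(world(q,[(80,0,z)])[0,:2]-p[:2])*1000)
q2,r=fit([(s,M,uncrop([(319,270),(229,311)],(170,170),5))],[.58,-.18,.12]);print("tile scene",q2[:2]*1000,np.degrees(q2[2]),r.round(1).tolist(), world(q2,[(80,0,z)])*1000)
# predicted from tool
o=env.observe();T=o["tool_rot"];e=o["position"]+T@np.array([.1415,0,-.0003]);print("lead end by tool",e*1000)
```

```text
setter top [ 618.08369574 -179.23688254] 6.227706049996856 [[-0.2, 0.0], [0.5, -0.1], [0.1, 0.3], [0.2, -0.2], [-0.7, -0.0]]
tile top [ 579.50440399 -182.50780352] 3.461371186004056 [[0.2, -1.3], [-0.1, -0.3], [-0.0, 15.0]]
lead end in setter: [41.20032281 -2.92756515]
tile scene [ 580.92666029 -190.60092092] 7.922057526742352 [[0.5, -0.4], [-0.5, 0.4]] [[ 660.16317844 -179.57485223   99.9       ]]
lead end by tool [ 659.1858371  -177.4580888   100.17030256]
```

Run:
```python
from h import *
t=cam("top");y=np.radians(7.1);z=.0999
inv=lambda uv,z:least_squares(lambda q:(proj(t,[[q[0],q[1],z]])-uv).ravel(),[.6,-.18]).x*1000
R=np.array([[np.cos(y),np.sin(y)],[-np.sin(y),np.cos(y)]])
a=R@inv(uncrop([(177,139)],(300,180),5),z);b=R@inv(uncrop([(285,126)],(300,180),5),z);print("tile lead corners (rotated)",a,b,"mid",(a+b)/2)
for n,uv,zz in(("cheek +48",(133,362),.082),("cheek -48",(388,328),.082),("stop +32",(152,162),.092),("stop -32",(326,140),.092),("floor -48",(399,428),.07)):
    print(n,R@inv(uncrop([uv],(310,180),7),zz))
print("setter wrist",R@[619.4,-181.4],"setter top",R@[618.1,-179.2])
```

```text
tile lead corners (rotated) [ 630.85081871 -228.88569887] [ 629.81583217 -285.97829121] mid [ 630.33332544 -257.43199504]
cheek +48 [ 572.94825115 -204.60123485]
cheek -48 [ 572.40013643 -301.80916954]
stop +32 [ 646.10766145 -222.46958161]
stop -32 [ 645.31248739 -288.89005333]
floor -48 [ 535.45287749 -301.97838427]
setter wrist [ 592.22909445 -256.56776823] setter top [ 591.21098618 -254.22395604]
```

The gap to the stop is about 15 mm in the top view. The tile sits 1–3 mm to −y, so I'll shift it 1.5 mm and lower.

Request:
carry_out(targets=[[[1, -0.2, 0.8, 0, 0, 0, 0], [1, -0.2, 1.5, 0, 0, 0, 0], [1, -0.2, 1.5, -2, 0, 0, 0], [1, -0.2, 1.5, -5, 0, 0, 0], [1, -0.2, 1.5, -8, 0, 0, 0], [1, -0.2, 1.5, -11, 0, 0, 0], [1, -0.2, 1.5, -13.5, 0, 0, 0], [1, -0.2, 1.5, -15.5, 0, 0, 0], [1, -0.2, 1.5, -17, 0, 0, 0], [1, -0.2, 1.5, -18, 0, 0, 0], [1, -0.2, 1.5, -18.5, 0, 0, 0], [1, -0.2, 1.5, -19, 0, 0, 0], [1, -0.2, 1.5, -19, 0, 0, 0]]])

```text
time_s: 19.77
position: [0.5183, -0.1929, 0.0806]
tool_rot: [[0.992, 0.0, -0.122], [0.122, -0.0, 0.992], [0.0, -1.0, -0.0]]
ft_force: [-0.3, -0.5, -1.4]
grip_width: 0.0545
```

Run:
```python
from h import *
o=env.observe();print(o["ft_force"],o["position"],o["grip_width"],o["wrist_torque"])
d=cam("scene");im=d["img"][:,:,::-1].copy()
cv2.imwrite("pics/s10.png",cv2.resize(im[175:275,180:280],None,fx=6,fy=6,interpolation=cv2.INTER_CUBIC))
```

```text
[-0.34837917 -0.53668527 -1.36369855] [ 0.5183307  -0.19288694  0.0806246 ] 0.05447290544719709 [-0.02827926  0.06963815 -0.01716152]
```

View pics/s10.png

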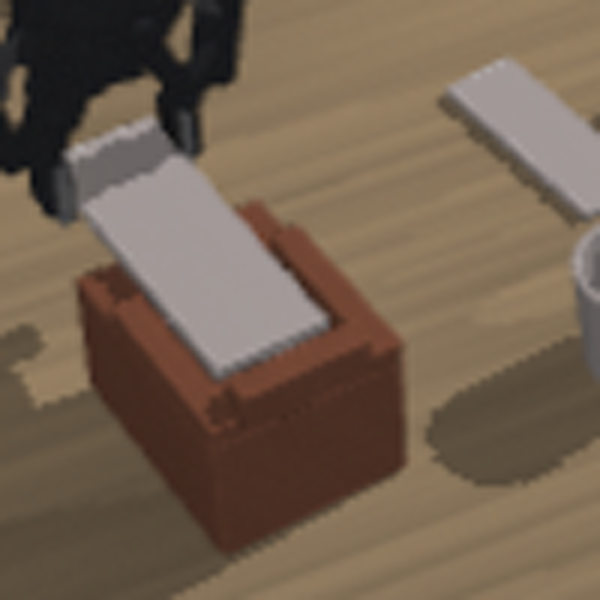

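The tile is between the cheeks, with its leading edge at (215,375)–(328,325) and a gap before the stop. I'll make the last millimetres slowly.

Request:
carry_out(targets=[[[1, 0, 0, -0.3, 0, 0, 0], [1, 0, 0, -0.6, 0, 0, 0], [1, 0, 0, -0.9, 0, 0, 0], [1, 0, 0, -1.2, 0, 0, 0], [1, 0, 0, -1.5, 0, 0, 0], [1, 0, 0, -1.7, 0, 0, 0], [1, 0, 0, -1.9, 0, 0, 0]]])

```text
time_s: 20.4
position: [0.5183, -0.1929, 0.0787]
tool_rot: [[0.992, 0.0, -0.122], [0.122, -0.0, 0.992], [0.0, -1.0, -0.0]]
ft_force: [-0.1, 0.3, -1.6]
grip_width: 0.0543
```

Request:
carry_out(targets=[[[1, 0, 0, -0.2, 0, 0, 0], [1, 0, 0, -0.4, 0, 0, 0]]])

```text
time_s: 20.57
position: [0.5183, -0.1929, 0.0784]
tool_rot: [[0.992, 0.0, -0.122], [0.122, -0.0, 0.992], [0.0, -1.0, -0.0]]
ft_force: [-0.4, 1.1, 1.3]
grip_width: 0.0549
```

Request:
carry_out(targets=[[[1, 0, 0, -0.1, 0, 0, 0], [1, 0, 0, -0.2, 0, 0, 0]]])

```text
time_s: 20.73
position: [0.5183, -0.1929, 0.0783]
tool_rot: [[0.992, 0.0, -0.122], [0.122, -0.0, 0.992], [0.0, -1.0, -0.0]]
ft_force: [-0.1, -0.9, 1.4]
grip_width: 0.0548
```

Request:
carry_out(targets=[[[1, 0.5, 0.1, 0, 0, 0, 0], [1, 1.5, 0.2, 0, 0, 0, 0], [1, 2.5, 0.3, 0, 0, 0, 0], [1, 3.5, 0.4, 0, 0, 0, 0], [1, 4.5, 0.6, 0, 0, 0, 0], [1, 5.5, 0.7, 0, 0, 0, 0], [1, 6.5, 0.8, 0, 0, 0, 0], [1, 7.5, 0.9, 0, 0, 0, 0], [1, 8.5, 1, 0, 0, 0, 0], [1, 9.5, 1.2, 0, 0, 0, 0], [1, 10, 1.2, 0, 0, 0, 0], [1, 10.5, 1.3, 0, 0, 0, 0]]])

```text
time_s: 21.73
position: [0.5289, -0.1916, 0.0782]
tool_rot: [[0.992, 0.0, -0.122], [0.122, -0.0, 0.992], [0.0, -1.0, -0.0]]
ft_force: [-1.4, -0.7, 3.3]
grip_width: 0.0546
```

Request:
carry_out(targets=[[[1, 0.4, 0.05, 0, 0, 0, 0], [1, 0.8, 0.1, 0, 0, 0, 0], [1, 1.2, 0.15, 0, 0, 0, 0], [1, 1.6, 0.2, 0, 0, 0, 0]]])

```text
time_s: 22.07
position: [0.5304, -0.1914, 0.0782]
tool_rot: [[0.992, 0.0, -0.122], [0.122, -0.0, 0.992], [0.0, -1.0, -0.0]]
ft_force: [-1.5, -0.4, 3.1]
grip_width: 0.0546
```

Run:
```python
from h import *
o=env.observe();print(o["ft_force"],o["position"],o["grip_width"],o["wrist_torque"])
d=cam("top");im=d["img"][:,:,::-1].copy()
cv2.imwrite("pics/t11.png",cv2.resize(im[185:265,310:390],None,fx=7,fy=7,interpolation=cv2.INTER_CUBIC))
```

```text
[-1.53963683 -0.41517162  3.06559763] [ 0.53043088 -0.19138147  0.07817182] 0.05455727240813704 [-0.01837494  0.161542    0.02107027]
```

View pics/t11.png

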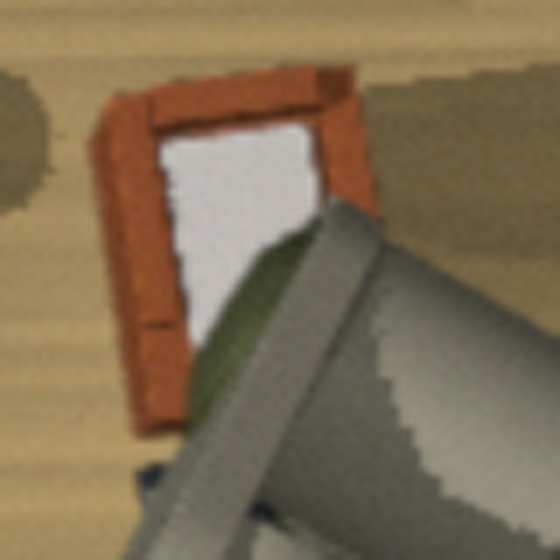

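Request:
carry_out(targets=[[[1, 0.3, 0.03, 0, 0, 0, 0], [1, 0.6, 0.07, 0, 0, 0, 0], [1, 0.9, 0.1, 0, 0, 0, 0]]])

```text
time_s: 22.37
position: [0.5313, -0.1913, 0.0782]
tool_rot: [[0.992, -0.0, -0.122], [0.122, -0.0, 0.992], [-0.0, -1.0, -0.0]]
ft_force: [-1.4, 0.1, 4.1]
grip_width: 0.0545
```

Request:
carry_out(targets=[[[1, 0.3, 0.03, 0, 0, 0, 0], [1, 0.6, 0.07, 0, 0, 0, 0], [1, 0.8, 0.1, 0, 0, 0, 0]]])

```text
time_s: 22.62
position: [0.5322, -0.1912, 0.0782]
tool_rot: [[0.992, 0.0, -0.122], [0.122, -0.0, 0.992], [0.0, -1.0, -0.0]]
ft_force: [-2.0, -0.2, 4.2]
grip_width: 0.0548
```

Request:
carry_out(targets=[[[1, 0.3, 0.03, 0, 0, 0, 0], [1, 0.6, 0.07, 0, 0, 0, 0], [1, 0.8, 0.1, 0, 0, 0, 0]]])

```text
time_s: 22.87
position: [0.5329, -0.1911, 0.0781]
tool_rot: [[0.992, 0.0, -0.122], [0.122, -0.0, 0.992], [0.0, -1.0, -0.0]]
ft_force: [-1.9, 0.2, 4.5]
grip_width: 0.0547
```

Request:
carry_out(targets=[[[1, 0.3, 0.03, 0.1, 0, 0, 0], [1, 0.6, 0.07, 0.1, 0, 0, 0], [1, 0.8, 0.1, 0.1, 0, 0, 0]]])

```text
time_s: 23.12
position: [0.5337, -0.191, 0.0782]
tool_rot: [[0.992, -0.0, -0.122], [0.122, 0.0, 0.992], [-0.0, -1.0, 0.0]]
ft_force: [-2.0, -0.0, 3.5]
grip_width: 0.0545
```

Request:
carry_out(targets=[[[1, 0.3, 0.03, 0, 0, 0, 0], [1, 0.6, 0.07, 0, 0, 0, 0]]])

```text
time_s: 23.28
position: [0.5343, -0.1909, 0.0782]
tool_rot: [[0.992, -0.0, -0.122], [0.122, 0.0, 0.992], [-0.0, -1.0, 0.0]]
ft_force: [-1.9, 0.1, 3.2]
grip_width: 0.0543
```

Request:
carry_out(targets=[[[1, 0.3, 0.03, 0, 0, 0, 0], [1, 0.6, 0.07, 0, 0, 0, 0]]])

```text
time_s: 23.45
position: [0.5345, -0.1909, 0.0782]
tool_rot: [[0.992, -0.001, -0.123], [0.123, 0.0, 0.992], [-0.001, -1.0, 0.0]]
ft_force: [-5.7, -1.2, 6.6]
grip_width: 0.054
```

Request:
carry_out(targets=[[[1, 0.3, 0.03, 0, 0, 0, 0], [1, 0.5, 0.06, 0, 0, 0, 0]]])

```text
time_s: 23.62
position: [0.5346, -0.1909, 0.0782]
tool_rot: [[0.992, -0.002, -0.122], [0.122, 0.0, 0.992], [-0.002, -1.0, 0.0]]
ft_force: [-8.6, -1.7, 7.3]
grip_width: 0.0546
```

Contact with the stop shows as −8.6 N at x = 534.6 mm, where home was predicted (about 533.6 mm). I'll ease the push off and take a look.

Request:
carry_out(targets=[[[1, -0.3, 0, 0.2, 0, 0, 0], [1, -0.5, -0.1, 0.3, 0, 0, 0], [1, -0.6, -0.1, 0.4, 0, 0, 0]]])

```text
time_s: 23.87
position: [0.5345, -0.1908, 0.0783]
tool_rot: [[0.993, -0.001, -0.122], [0.122, 0.0, 0.993], [-0.001, -1.0, 0.001]]
ft_force: [-2.9, -1.4, 1.1]
grip_width: 0.0544
```

Run:
```python
from h import *
o=env.observe();print(o["ft_force"],o["position"],o["grip_width"],o["wrist_torque"])
d=cam("top");im=d["img"][:,:,::-1].copy()
cv2.imwrite("pics/t12.png",cv2.resize(im[185:265,310:390],None,fx=7,fy=7,interpolation=cv2.INTER_CUBIC))
```

```text
[-2.93675915 -1.39181475  1.08907026] [ 0.53448935 -0.19081145  0.07827517] 0.05443961939337292 [-0.14431746  0.37119993 -0.02827468]
```

View pics/t12.png

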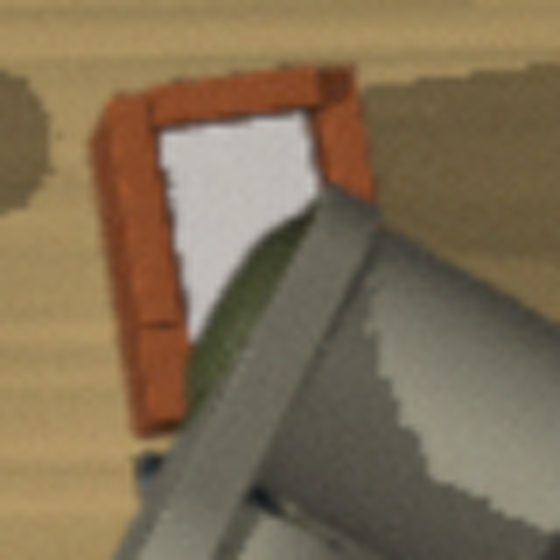

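The top view shows no gap left at the stop, with the tile end against it along row 110–128. I'll release.

Request:
carry_out(targets=[[[0.3, 0, 0, 0, 0, 0, 0], [0.2, 0, 0, 0, 0, 0, 0], [0.1, 0, 0, 0, 0, 0, 0], [0, 0, 0, 0, 0, 0, 0], [0, 0, 0, 0, 0, 0, 0], [0, 0, 0, 0, 0, 0, 0], [0, 0, 0, 0, 0, 0, 0], [0, 0, 0, 0, 0, 0, 0], [0, 0, 0, 0, 0, 0, 0]]])

```text
time_s: 24.67
position: [0.5348, -0.1909, 0.0786]
tool_rot: [[0.992, 0.0, -0.122], [0.122, -0.0, 0.992], [0.0, -1.0, -0.0]]
ft_force: [-0.6, -0.1, -0.3]
grip_width: 0.0854
```

Run:
```python
from h import *
o=env.observe();print(o["ft_force"],o["position"],o["grip_width"])
d=cam("wrist");im=d["img"][:,:,::-1].copy()
cv2.imwrite("pics/w13.png",cv2.resize(im,None,fx=1.4,fy=1.4))
```

```text
[-0.61832427 -0.09260126 -0.28099664] [ 0.53482943 -0.19091223  0.07864614] 0.08542167818044087
```

View pics/w13.png

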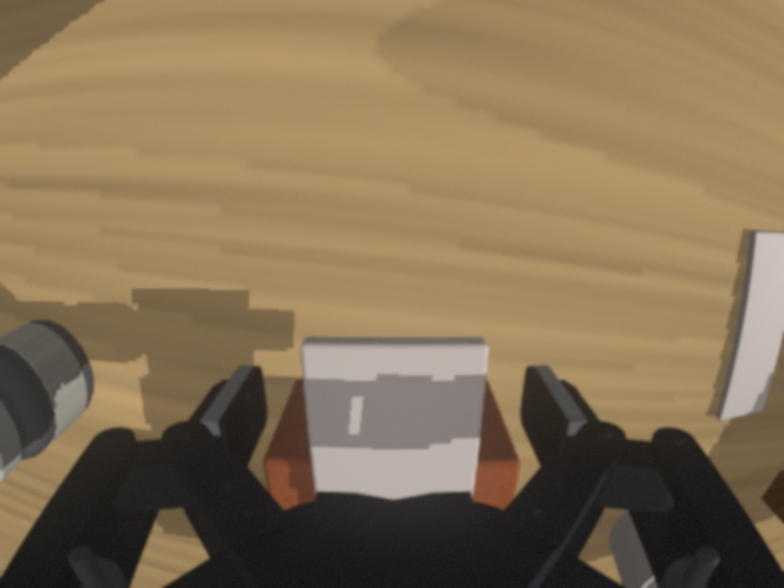

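The tile is free: the pads at columns 265 and 523 are well off its edges at 303 and 487. I'll go straight up, then back out of the top camera's view.

Request:
carry_out(targets=[[[0, 0, 0, 2, 0, 0, 0], [0, 0, 0, 7, 0, 0, 0], [0, 0, 0, 15, 0, 0, 0], [0, 0, 0, 27, 0, 0, 0], [0, 0, 0, 42, 0, 0, 0], [0, 0, 0, 60, 0, 0, 0], [0, 0, 0, 80, 0, 0, 0], [0, 0, 0, 100, 0, 0, 0], [0, -5, 0, 118, 0, 0, 0], [0, -15, 1, 132, 0, 0, 0], [0, -30, 3, 140, 0, 0, 0], [0, -48, 5, 145, 0, 0, 0], [0, -66, 7, 145, 0, 0, 0], [0, -84, 9, 145, 0, 0, 0], [0, -100, 10, 145, 0, 0, 0], [0, -112, 11, 145, 0, 0, 0], [0, -118, 12, 145, 0, 0, 0], [0, -120, 12, 145, 0, 0, 0], [0, -120, 12, 145, 0, 0, 0]]])

```text
time_s: 26.3
position: [0.4149, -0.179, 0.2241]
tool_rot: [[0.993, 0.001, -0.122], [0.122, -0.001, 0.993], [0.001, -1.0, -0.001]]
ft_force: [-0.1, -0.4, -0.8]
grip_width: 0.0851
```

Run:
```python
from h import *
o=env.observe();print(o["time_s"],o["ft_force"],o["position"])
d=cam("top");im=d["img"][:,:,::-1].copy()
cv2.imwrite("pics/t14.png",im);cv2.imwrite("pics/t14c.png",cv2.resize(im[180:280,305:405],None,fx=6,fy=6,interpolation=cv2.INTER_CUBIC))
d=cam("scene");im=d["img"][:,:,::-1].copy()
cv2.imwrite("pics/s14.png",cv2.resize(im[140:290,110:410],None,fx=2.6,fy=2.6,interpolation=cv2.INTER_CUBIC))
```

```text
26.3 [-0.10395445 -0.41901932 -0.84340439] [ 0.41489613 -0.17900744  0.22413427]
```

View pics/t14c.png

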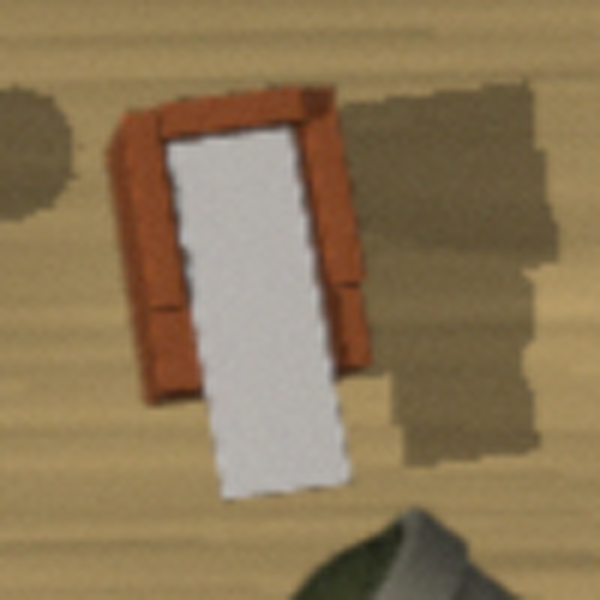

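View pics/s14.png

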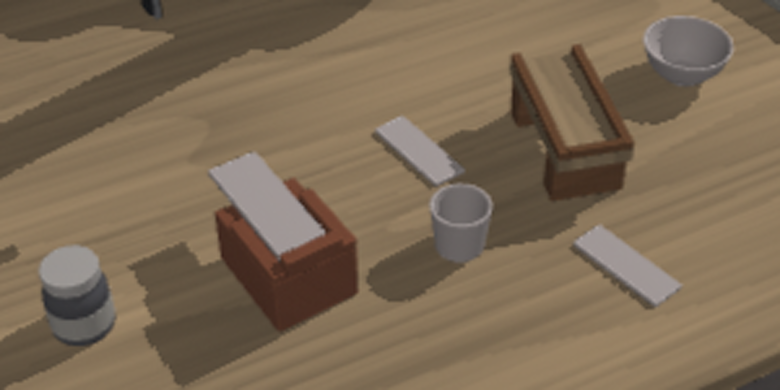

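Run:
```python
from h import *
t=cam("top");y=np.radians(7.1)
inv=lambda uv,z:least_squares(lambda q:(proj(t,[[q[0],q[1],z]])-uv).ravel(),[.6,-.18]).x*1000
R=np.array([[np.cos(y),np.sin(y)],[-np.sin(y),np.cos(y)]])
for n,uv,z in(("tile lead+",(166,144),.078),("tile lead-",(295,127),.078),("tile end+",(222,500),.078),("tile end-",(351,483),.078),("floor+48",(150,404),.07),("floor-48",(370,369),.07),("cheek+",(152,308),.082),("cheek-",(360,284),.082),("stop+",(162,140),.092),("stop-",(300,122),.092)):
    print(n,(R@inv(uncrop([uv],(305,180),6),z)).round(1))
```

```text
tile lead+ [ 646.1 -226.8]
tile lead- [ 645.7 -285. ]
tile end+ [ 486.4 -225.5]
tile end- [ 485.9 -282.3]
floor+48 [ 532.7 -202.2]
floor-48 [ 534.6 -301. ]
cheek+ [ 573.4 -208.3]
cheek- [ 571.3 -300.5]
stop+ [ 645.5 -223.2]
stop- [ 645.  -284.7]
```

Run:
```python
import cv2,numpy as np
a=cv2.imread("pics/top0.png").astype(int);b=cv2.imread("pics/t14.png").astype(int)
for n,(x,y,r) in dict(cup=(279,207,16),bowl=(136,258,24),jar=(425,232,18)).items():
    print(n,np.abs(a-b)[y-r:y+r,x-r:x+r].mean().round(2))
```

```text
cup 2.66
bowl 2.73
jar 2.75
```

```bash
python3 -c "
from rig import env
print(env.close_job(), env.observe()['time_s'])"
```

```text
the job is handed in; nothing more can be done
the job is handed in; nothing more can be done
```

The tile is in the setter against the back stop, released, and the job is handed in at about 26 s of the 69 s allowed.

**What I did**
- I pressed on the tile with the shut fingertips, reading about 5–7 N, and dragged it out flat until it overhung the carrier's open end by about 40 mm.
- I pinched the overhang by its two long edges at 60 N, lifted the tile level (0.2° pitch) and carried it over at about 190 mm.
- I laid it between the cheeks about 15 mm short of the stop, with about 3 N on the floor, and slid it in slowly until contact. At the end of the slide the wrist force read 8.6 N into the stop. I eased that off before opening the gripper and backing away.

**Last checks**
- **Tile position:** the top view puts the leading end within about 1 mm of the stop's face.
- **Overhang:** it measures about 47–48 mm over the open end, against the 50 mm expected. One setter corner fitted the model poorly, and one pixel is about 2.4 mm.
- **Cup, bowl and jar:** the top pictures before and after show no change at any of them.
- **Robot:** clear of everything when I handed in, with no contact force above sensor noise.

**Disagreements**
- **Wrist camera:** its scale looked about 2–3% off, so I fitted that in. I relied on touch for the heights and for the stop.
- **Setter's sideways position:** the top and wrist cameras differed by about 2 mm. I steered between them, inside the 4 mm of clearance on each side.

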